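# Pack the fixture kit beside the measuring machine

## Robot

A 6-joint arm with a two-finger parallel gripper is mounted at the origin on the work surface. World frame = base frame: x ahead of the robot, y to its left, z up, the work surface at z = 0. Lengths are in m, angles in degrees, forces in N, time in s.
With the tool pointing down it reaches from about 0.4 to 0.825 m from the base axis. Payload 7 kg.
Tool frame: the origin (TCP) lies midway between the tips of the shut fingers; the grasp point (between the pads) lies 19 mm behind it; z points along the fingers, y is the line along which they close (so a half turn about z gives the same grasp; the last joint's range is limited). The gripper opens to 88 mm and grips with 3 to 60 N. Pads are 19 mm wide; open, the fingers measure 130 mm over their backs; the gripper's body (78 mm by 193 mm) begins 47 mm behind the grasp point.
Start: joints at [85.434, 20.546, 0.682, 0, -70.136, -16.507], TCP at [0.243, 0.63, 0.227] pointing down, gripper open.
Joint ranges: [-176.03, 176.03], [-82.01, 121.73], [-58.28, 71.71], [-173.87, 95.51], [-174.79, -0.11], [-173.66, 173.66]. Speed limits (degrees/s): [136.94, 136.94, 172.46, 180, 180, 180].

## Interface

Orientations are given as [roll, pitch, yaw] about the fixed x, y, z axes, in that order (R = Rz(yaw) Ry(pitch) Rx(roll)).
In Python, from plant import r gives the robot as it stands.
- The arm moves only by the tool carry_out, never from a script. Its argument "deltas" is a list of rows, each a list of 3 entries, a list of its own where there are three numbers: the opening, from 0 (shut) to 1 (fully open), then the shift along the tool's x, y, z in mm, then the turn, a rotation vector about the tool's x, y, z in rad. In form: [[gripper, [tx, ty, tz], [rx, ry, rz]], ...]. A call has 1 to 12 rows; each row is the pose to reach, as a shift and turn from the pose commanded when the call began, along the tool's axes at that moment; what a row does not reach only later rows make up. A row lasts 1/10 s, in which the tool goes at most 50 mm and 8.59 degrees, less where a joint would pass 70% of its speed; a pose out of reach is approached as far as the arm can. A call with a gripper value outside its range is refused whole. The fingers move at their own pace and stop on an object; "squeeze" is the grip in N (left out, the last holds). Time passes only in rows, so rows that repeat a pose let the fingers close. It gives the time, the measured TCP pose, the force, the opening and the grip force at its end, in the units of the state.
- r.get_state(): the state, without advancing time (a new reading comes with each control period).
- r.capture(name): name is "side" or "top"; returns (picture, depth): 384x512x3 uint8, red, green, blue; 384x512 float32, m along the optical axis (not along the pixel's ray), 0 where there is no reading.
- r.get_calibration(name): a dict with "fov_y" (degrees; the focal length in pixels is half the picture's height over the tangent of half this angle, whatever the lens; pixels are square), "cx", "cy" (the principal point, pixels), "view" (4x4, takes a point from world to camera coordinates). Camera axes: x right, y down, z forward; pixel columns grow to the right and rows downward; lengths in m; the calibration is good to about 2 mm. A picture is of the moment at which its call begins. get_calibration takes no time and is no camera call.
- r.close_job(): hands the job in; it is judged then, once.
The state is a dict: "time_s": time; "joints": joint angles; "qd": joint speeds; "joint_torque": joint torques, N m; "tcp_pos": TCP position; "eef_rot": TCP orientation; "contact_force": force on the tool from outside, world axes, zero at the start; "moment": the same for the moment, N m; "gripper_width": finger opening in m; "gripper_force": force on a finger pad.
Only numpy, scipy, OpenCV 4.12 (cv2) and the standard library are available. Lean on these libraries where they do the work, as an engineer would, in place of code of your own. Each camera call takes 0.05 s, during which the arm holds its last target. There are 200 camera calls.

## Task

Pack the fixture kit into the grey tray. First, before moving any spacer, lift the nest plate by its black grip bar straight up off its two pins, keeping it level, and lay it flat in the tray's large bay; then stand the three spacers that have a round foot flange upright in the three small bays in order of height, seen from the robot with the small bays nearest: the shortest in the left bay, the middle one in the centre, the tallest in the right bay. Set things down gently rather than dropping them, and leave the plain spacers without a flange, the ring gauge and the ball stand where they are.

Things in the scene. Friction and masses are not known exactly. Their poses are not given: they have to be found in the camera images.
- nest_plate: Loose aluminium plate 76 x 140 x 8 mm (x, y, z), 0.3 kg, eight dark spots; black grip bar upright at its centre, 16 mm thick (x), 40 long (y), 30 above the plate's top (bar top 38 above origin). Two through holes of 10 mm at y = +/-50, x = 0 sit over the fixture's pins at the start. Origin: centre of underside, z up.
- fixture: Fixed grey block 100 x 160 x 15 mm (x, y, z) with two upright steel pins, 8 mm diameter, at y = +/-50 mm, x = 0, standing 22 mm above the block's top. The nest plate lies on the block (underside 15 mm above the table), its axes along the block's; it must rise over 22 mm to clear the pins. Origin: centre of underside, z up.
- tray: Fixed grey tray 176 x 196 mm (x, y), yaw within 0.3 rad of 0. Floor 4 mm thick; walls, dividers 4 mm thick, tops 16 mm above the table. Robot side (-x): three bays 60 x 60 mm inside, centres x = -54, y = +64 (left, shortest), 0 (middle), -64 (right, tallest). Far side: large bay 104 x 188 inside, centre x = +32, y = 0, plate's long side along tray y. Origin: centre of underside, z up.
- spacer_short: Steel spacer standing upright: round barrel 26 mm diameter with a round foot flange 40 mm diameter and 6 mm thick at the bottom, 35 mm tall overall (flange included), dark hole in its top, about 0.16 kg. Origin: centre of the underside; z along its axis, up.
- spacer_mid: Steel spacer standing upright: round barrel 26 mm diameter with a round foot flange 40 mm diameter and 6 mm thick at the bottom, 50 mm tall overall (flange included), dark hole in its top, about 0.20 kg. Origin: centre of the underside; z along its axis, up.
- spacer_tall: Steel spacer standing upright: round barrel 26 mm diameter with a round foot flange 40 mm diameter and 6 mm thick at the bottom, 65 mm tall overall (flange included), dark hole in its top, about 0.24 kg. Origin: centre of the underside; z along its axis, up.
- plain_mid: Look-alike, not part of the kit: plain steel barrel 26 mm diameter without any foot flange, 50 mm tall, standing upright, dark hole in its top. Stays where it stands. Origin: centre of the underside, z up.
- plain_tall: Look-alike, not part of the kit: plain steel barrel 26 mm diameter without any foot flange, 65 mm tall, standing upright, dark hole in its top. Stays where it stands. Origin: centre of the underside, z up.
- ring_gauge: Steel ring lying flat, 48 mm outside and 28 mm inside diameter, 18 mm high. A bystander, stays where it is. Origin: centre of the underside, z up.
- ball_stand: Reference ball: white ball of 25 mm diameter on a steel stand with a 48 mm foot, 93 mm tall overall, loose. A bystander, stays where it is. Origin: centre of the underside, z up.

How it is judged:
By the outcome, as a careful person would: the job done as asked, in the order asked, and still so for the second after the job is handed in, with the robot touching nothing.
It also fails if it takes over 109 s, if anything falls off the work surface, if the arm or the gripper's body presses on something with over 40 N, if the wrist force passes 120 N, or if a joint passes its speed limit or range.

## Working session

There is one attempt and no reset: what is moved stays moved. The work goes in short steps, Python scripts to look and compute and a tool call to move; the robot and the scene stay as the last step left them, time stands still between calls to the robot, and variables do not carry over. Pictures are saved under pics/ and viewed, at most 14 in all, crops included, and the job is handed in when it is done.

Besides the shell and the picture viewer there is one more tool, called after "Emit:" as name(argument=value, ...), one argument or row to a line, values as JSON. carry_out: Moves the arm, as the interface text tells. Its arguments: {"type":"object","properties":{"deltas":{"type":"array"},"squeeze":{"type":"number"}},"required":["deltas"]}

```bash
mkdir -p pics; ls
cat > h.py <<'E'
import numpy as np, cv2
from plant import r
def cap(n,tag):
    p,d=r.capture(n); cv2.imwrite(f'pics/{tag}.png',p[:,:,::-1]); np.savez(f'pics/{tag}.npz',p=p,d=d,n=n); return p,d
def cal(n):
    c=r.get_calibration(n); f=192/np.tan(np.radians(c['fov_y']/2)); return f,c['cx'],c['cy'],np.array(c['view'])
def pts(n,d):
    f,cx,cy,V=cal(n); v,u=np.mgrid[:384,:512]
    P=np.stack([(u-cx)/f*d,(v-cy)/f*d,d],-1); return (P-V[:3,3])@V[:3,:3]
def ray(n,u,v,z):
    f,cx,cy,V=cal(n); R=V[:3,:3]; o=-R.T@V[:3,3]; q=R.T@np.array([(u-cx)/f,(v-cy)/f,1]); return o+q*(z-o[2])/q[2]
def proj(n,X):
    f,cx,cy,V=cal(n); c=V[:3,:3]@np.array(X)+V[:3,3]; return f*c[0]/c[2]+cx,f*c[1]/c[2]+cy
E
python3 - <<'E'
from h import *
for n in('top','side'):
    cap(n,n+'0'); c=r.get_calibration(n); print(n,c)
print(r.get_state())
E
```

```text
pics
top {'fov_y': 47.008262469738156, 'cx': 256.0441667194822, 'cy': 183.50118752227323, 'view': array([[-0.0185891 , -0.99894119, -0.04208267,  0.03892175],
       [-0.98369532,  0.02580331, -0.17798234,  0.60915153],
       [ 0.17887976,  0.03808799, -0.98313343,  0.82345491],
       [ 0.        ,  0.        ,  0.        ,  1.        ]])}
side {'fov_y': 50.182137673508414, 'cx': 265.91041766802493, 'cy': 184.89691476487516, 'view': array([[-9.93602673e-01, -1.12932381e-01, -7.57436017e-05,
         6.15145934e-01],
       [-7.61052858e-02,  6.70085424e-01, -7.38372203e-01,
         7.53303714e-02],
       [ 8.34368857e-02, -7.33642830e-01, -6.74393419e-01,
         8.45771320e-01],
       [ 0.00000000e+00,  0.00000000e+00,  0.00000000e+00,
         1.00000000e+00]])}
{'time_s': 0.1, 'joints': array([ 8.54341423e+01,  2.05877160e+01,  6.38992893e-01, -1.92137659e-02,
       -7.01375446e+01, -1.65082713e+01]), 'qd': array([-0.08294079,  0.00324503,  0.15332662,  0.11127992, -0.05276601,
        0.00254828]), 'joint_torque': array([-2.00586997e-03, -5.84160411e+01,  2.93750614e+01,  7.01549426e+00,
        1.01327710e-02, -5.57149258e-05]), 'tcp_pos': array([0.24255609, 0.62942812, 0.22570717]), 'eef_rot': array([ 1.79912155e+02, -7.19716066e-03, -2.10806652e+01]), 'contact_force': array([-0.64159895, -0.0178966 ,  0.47763221]), 'moment': array([-0.00302656,  0.00746376, -0.02847326]), 'gripper_force': 0.0, 'gripper_width': 0.08765960976143172}
```

View pics/top0.png

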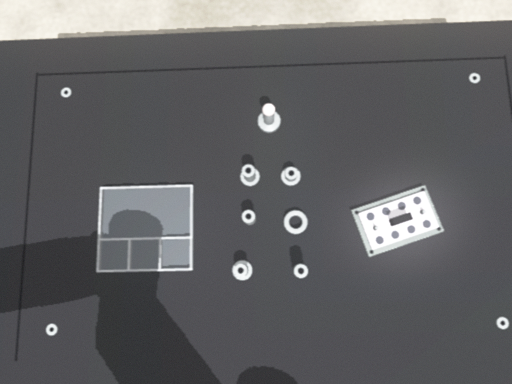

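View pics/side0.png

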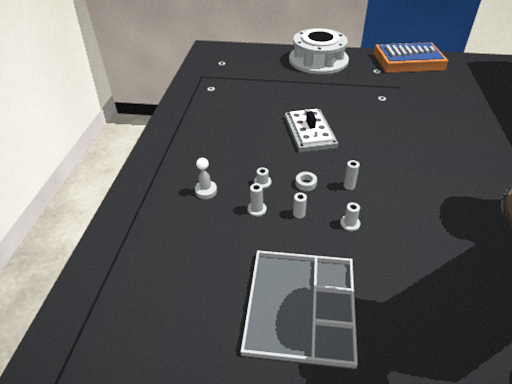

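The top view shows the tray at about (145,228), the fixture and plate at (398,220), and the ball stand at (269,118). The flanged spacers are at (250,175), (291,176) and (242,270), the plain ones at (249,217) and (301,271), and the ring at (296,222). In the side view the flanged ones are tall (257,200), short (262,178) and mid (351,217).

```bash
cat > m.py <<'E'
from h import *
C={}
for n in('top','side'):
    z=np.load(f'pics/{n}0.npz'); d=z['d']; P=pts(n,d); P[d==0]=np.nan
    C[n]=P.reshape(-1,3)
    t=P[(abs(P[...,2])<.01)]; print(n,'table z',np.median(t[:,2]),t[:,2].std())
np.set_printoptions(precision=4,suppress=True)
for k,(u,v) in dict(tall=(250,172),short=(291,174),mid=(242,269),plA=(249,216),plB=(301,270),ring=(296,222),ball=(269,112),bar=(401,218)).items():
    x=ray('top',u,v,.03)[:2]
    for n in C:
        Q=C[n]; q=Q[(np.hypot(Q[:,0]-x[0],Q[:,1]-x[1])<.04)&(Q[:,2]>.015)]
        h=np.percentile(q[:,2],98); tp=q[q[:,2]>h-.004]
        (cx,cy),rr=cv2.minEnclosingCircle(tp[:,:2].astype(np.float32))
        print(k,n,len(q),'h',h,'top mean',tp.mean(0),'circ',cx,cy,rr)
def rect(n,lo,hi,x,rad):
    Q=C[n]; q=Q[(np.hypot(Q[:,0]-x[0],Q[:,1]-x[1])<rad)&(Q[:,2]>lo)&(Q[:,2]<hi)]
    print(n,len(q),q.mean(0),cv2.minAreaRect((q[:,:2]*1000).astype(np.float32)))
f=ray('top',399,220,.02); t=ray('top',145,228,.01)
for n in C:
    print('block+plate');rect(n,.010,.03,f,.12); print('plate');rect(n,.019,.030,f,.12);print('bar');rect(n,.045,.07,f,.06)
    print('tray walls');rect(n,.012,.02,t,.16)
E
python3 m.py
```

```text
top table z 0.00032298350080230956 0.0018438693899741141
side table z 0.002334597948288657 0.0017410271512776226
tall top 181 h 0.06787794264018979 top mean [0.6343 0.0397 0.0657] circ 0.6352107524871826 0.039820704609155655 0.012906365096569061
tall side 317 h 0.06836448395315337 top mean [0.6354 0.0402 0.0669] circ 0.6357883214950562 0.039490707218647 0.01418398693203926
short top 141 h 0.038114849469296656 top mean [ 0.6335 -0.046   0.036 ] circ 0.6339924335479736 -0.04612373933196068 0.012835043482482433
short side 157 h 0.03884135644433375 top mean [ 0.6342 -0.0459  0.0372] circ 0.6340287327766418 -0.045256052166223526 0.013737372122704983
mid top 150 h 0.05278092988883079 top mean [0.4414 0.0583 0.0507] circ 0.4415278136730194 0.05810433626174927 0.01268341951072216
mid side 263 h 0.05340178157134484 top mean [0.4413 0.0588 0.0518] circ 0.44104376435279846 0.05787397921085358 0.01356516219675541
plA top 150 h 0.05322155758962013 top mean [0.5453 0.0417 0.051 ] circ 0.546226441860199 0.041858281940221786 0.012763094156980515
plA side 247 h 0.05393075715926243 top mean [0.5464 0.
[... 1633 characters left out ...]
2618 0.0161] ((531.0805053710938, 258.0201416015625), (176.2665557861328, 197.76597595214844), 0.06661854684352875)
block+plate
side 1332 [ 0.5338 -0.2391  0.0224] ((534.1660766601562, -257.9840087890625), (101.13997650146484, 164.29331970214844), 17.323396682739258)
plate
side 894 [ 0.5332 -0.2454  0.0253] ((532.877197265625, -255.87632751464844), (100.00286865234375, 156.43629455566406), 15.405355453491211)
bar
side 85 [ 0.5344 -0.2532  0.0536] ((534.5638427734375, -255.81446838378906), (15.50722885131836, 38.527618408203125), 17.647750854492188)
tray walls
side 1930 [0.5182 0.2696 0.0167] ((530.801513671875, 256.63739013671875), (198.56228637695312, 176.38241577148438), 89.99056243896484)
```

```bash
cat > go.py <<'E'
import sys, numpy as np
from scipy.spatial.transform import Rotation as R
# usage: go.py x y z yaw (command now)  then targets x y z yaw ...
a=np.array(list(map(float,sys.argv[1:]))).reshape(-1,4)
def T(p): return R.from_euler('xyz',[180,0,p[3]],degrees=True)
for p in a[1:]:
    print(np.round(T(a[0]).inv().apply(p[:3]-a[0,:3])*1000,1),np.round((T(a[0]).inv()*T(p)).as_rotvec(),4))
E
python3 go.py .243 .63 .227 -21.07 .45 .3 .227 -72.5 .534 -.2578 .227 -72.5
```

```text
[311.8 233.5   0. ] [ 0.     -0.      0.8976]
[590.7 723.8   0. ] [ 0.     -0.      0.8976]
```

Emit:
carry_out(
  deltas=[
    [0.6, [40, 30, 0], [0, 0, 0.1]],
    [0.6, [80, 60, 0], [0, 0, 0.2]],
    [0.6, [120, 90, 0], [0, 0, 0.3]],
    [0.6, [160, 120, 0], [0, 0, 0.4]],
    [0.6, [200, 150, 0], [0, 0, 0.5]],
    [0.6, [240, 180, 0], [0, 0, 0.6]],
    [0.6, [280, 210, 0], [0, 0, 0.7]],
    [0.6, [312, 234, 0], [0, 0, 0.8]],
    [0.6, [335, 275, 0], [0, 0, 0.8976]],
    [0.6, [360, 318, 0], [0, 0, 0.8976]],
    [0.6, [385, 361, 0], [0, 0, 0.8976]],
    [0.6, [410, 404, 0], [0, 0, 0.8976]],
  ],
  squeeze=30,
)

```text
time_s: 1.3
tcp_pos: [0.4797, 0.1034, 0.2265]
eef_rot: [180.0, 0.0, -72.5]
contact_force: [1.9, 0.4, -0.2]
gripper_width: 0.0526
gripper_force: 0.0
```

Run:
```python
import numpy as np
from scipy.spatial.transform import Rotation as R
T=R.from_euler('xyz',[180,0,-21.07],degrees=True)
p=np.array([.243,.63,.227])+T.apply([.41,.404,0]); print(p)
from plant import r; s=r.get_state(); print(s['tcp_pos'],s['eef_rot'],s['joints'])
```

```text
[0.48034684 0.10561228 0.227     ]
[0.47970933 0.1034413  0.22650123] [ 1.79991630e+02  1.11211120e-03 -7.24802882e+01] [ 3.51724513e+01  2.97178184e+00 -2.19070315e+01 -3.96561760e-03
 -6.51288250e+01 -1.76510714e+01]
```

```bash
python3 go.py .4803 .1056 .227 -72.5 .534 -.2578 .227 -72.5 .534 -.2578 .12 -72.5
```

```text
[362.7  58.1   0. ] [0. 0. 0.]
[362.7  58.1 107. ] [0. 0. 0.]
```

Emit:
carry_out(
  deltas=[
    [0.6, [45, 7, 0], [0, 0, 0]],
    [0.6, [90, 14, 0], [0, 0, 0]],
    [0.6, [135, 21, 0], [0, 0, 0]],
    [0.6, [180, 28, 0], [0, 0, 0]],
    [0.6, [225, 36, 0], [0, 0, 0]],
    [0.6, [270, 43, 0], [0, 0, 0]],
    [0.6, [315, 50, 0], [0, 0, 0]],
    [0.6, [362.7, 58.1, 30], [0, 0, 0]],
    [0.6, [362.7, 58.1, 70], [0, 0, 0]],
    [0.6, [362.7, 58.1, 107], [0, 0, 0]],
    [0.6, [362.7, 58.1, 107], [0, 0, 0]],
    [0.6, [362.7, 58.1, 107], [0, 0, 0]],
  ],
)

```text
time_s: 2.5
tcp_pos: [0.5337, -0.2581, 0.1199]
eef_rot: [179.9, 0.0, -72.5]
contact_force: [0.5, 0.4, 1.3]
gripper_width: 0.0528
gripper_force: 0.0
```

Run:
```python
from h import *
for i in range(3):
    s=r.get_state(); print(s['tcp_pos'],s['eef_rot'],s['contact_force'])
    if i<2: cap('top',f't1{i}')
```

```text
[ 0.53367979 -0.25813172  0.11988519] [ 1.79914503e+02  2.09196882e-03 -7.24760415e+01] [0.4715702  0.38751812 1.27497032]
[ 0.53476835 -0.25813144  0.12126247] [-1.79938070e+02 -7.63901969e-02 -7.24483132e+01] [0.09676597 0.55955234 0.48245319]
[ 0.53521761 -0.25803515  0.12191121] [-1.79852621e+02 -1.10439817e-01 -7.24353248e+01] [1.36986814 0.19567727 1.11599149]
```

View pics/t10.png

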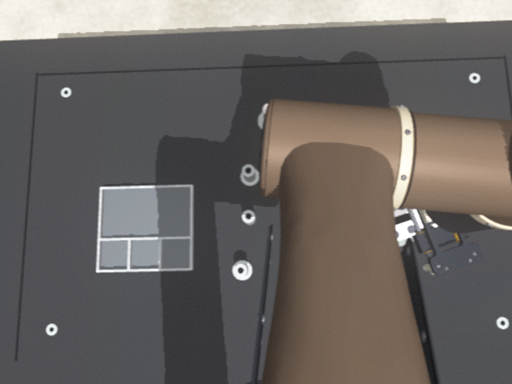

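The arm hides the plate in the top view; only the gripper at about (430,240) shows over the plate's near edge. I will descend on the measured pose and check in the side view.

Emit:
carry_out(
  deltas=[
    [0.6, [0, 0, 25], [0, 0, 0]],
    [0.6, [0, 0, 50], [0, 0, 0]],
    [0.6, [0, 0, 65], [0, 0, 0]],
    [0.6, [0, 0, 75], [0, 0, 0]],
    [0.6, [0, 0, 82], [0, 0, 0]],
    [0.6, [0, 0, 87], [0, 0, 0]],
    [0.6, [0, 0, 90], [0, 0, 0]],
    [0.6, [0, 0, 92], [0, 0, 0]],
    [0.6, [0, 0, 92], [0, 0, 0]],
    [0.6, [0, 0, 92], [0, 0, 0]],
  ],
)

```text
time_s: 3.6
tcp_pos: [0.5339, -0.258, 0.0279]
eef_rot: [-180.0, -0.0, -72.5]
contact_force: [-0.3, -0.6, -0.1]
gripper_width: 0.0525
gripper_force: 0.0
```

Run:
```python
from h import *
p,d=cap('side','s2'); s=r.get_state(); print(s['tcp_pos'],s['eef_rot'],s['contact_force'])
u,v=map(int,proj('side',(.534,-.258,.05)));print(u,v)
cv2.imwrite('pics/s2c.png',cv2.resize(p[v-60:v+60,u-80:u+80,::-1],None,fx=5,fy=5,interpolation=2))
```

```text
[ 0.53387313 -0.25802986  0.02786132] [-1.79977830e+02 -1.36899427e-02 -7.25008478e+01] [-0.27732033 -1.23465764 -0.14725813]
310 116
```

View pics/s2c.png

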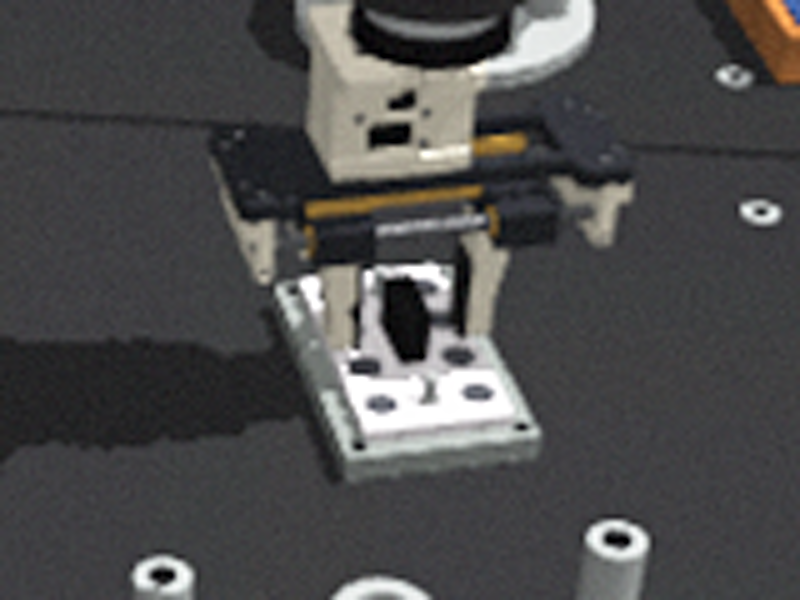

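The fingers, at crop (345,300) and (480,300), straddle the black bar at (405,315) about evenly. Now I close.

Emit:
carry_out(
  deltas=[
    [0.45, [0, 0, 0], [0, 0, 0]],
    [0.3, [0, 0, 0], [0, 0, 0]],
    [0.15, [0, 0, 0], [0, 0, 0]],
    [0, [0, 0, 0], [0, 0, 0]],
    [0, [0, 0, 0], [0, 0, 0]],
    [0, [0, 0, 0], [0, 0, 0]],
    [0, [0, 0, 0], [0, 0, 0]],
  ],
  squeeze=45,
)

```text
time_s: 4.35
tcp_pos: [0.5337, -0.258, 0.0276]
eef_rot: [-180.0, -0.0, -72.5]
contact_force: [1.1, 0.6, -0.2]
gripper_width: 0.0155
gripper_force: 45.0
```

Emit:
carry_out(
  deltas=[
    [0, [0, 0, -1], [0, 0, 0]],
    [0, [0, 0, -4], [0, 0, 0]],
    [0, [0, 0, -8], [0, 0, 0]],
    [0, [0, 0, -12], [0, 0, 0]],
    [0, [0, 0, -16], [0, 0, 0]],
    [0, [0, 0, -20], [0, 0, 0]],
    [0, [0, 0, -25], [0, 0, 0]],
    [0, [0, 0, -30], [0, 0, 0]],
    [0, [0, 0, -40], [0, 0, 0]],
    [0, [0, 0, -52], [0, 0, 0]],
    [0, [0, 0, -62], [0, 0, 0]],
    [0, [0, 0, -70], [0, 0, 0]],
  ],
)

```text
time_s: 5.55
tcp_pos: [0.5341, -0.258, 0.099]
eef_rot: [-179.9, -0.0, -72.5]
contact_force: [-0.1, -0.2, -3.0]
gripper_width: 0.0157
gripper_force: 45.0
```

Emit:
carry_out(
  deltas=[
    [0, [0, 0, -12], [0, 0, 0]],
    [0, [0, 0, -28], [0, 0, 0]],
    [0, [0, 0, -46], [0, 0, 0]],
    [0, [0, 0, -64], [0, 0, 0]],
    [0, [0, 0, -76], [0, 0, 0]],
    [0, [0, 0, -82], [0, 0, 0]],
    [0, [0, 0, -82], [0, 0, 0]],
  ],
)

```text
time_s: 6.25
tcp_pos: [0.534, -0.258, 0.1803]
eef_rot: [-179.9, -0.0, -72.5]
contact_force: [-0.4, -0.0, -2.4]
gripper_width: 0.0159
gripper_force: 45.0
```

```bash
python3 - <<'E'
from h import *
p,d=cap('side','s3'); s=r.get_state(); print(s['tcp_pos'],s['eef_rot'],s['contact_force'],s['moment'])
cv2.imwrite('pics/s3c.png',cv2.resize(p[20:170,210:410,::-1],None,fx=4,fy=4,interpolation=2))
P=pts('side',d); P[d==0]=np.nan; m=(P[...,2]>.06)&(P[...,2]<.2)&(abs(P[...,1]+.258)<.1)&(abs(P[...,0]-.534)<.08)&(p.min(2)>150)
q=P[m]; q=q[q[:,2]<.15]
A=np.c_[q[:,:2]-q[:,:2].mean(0),np.ones(len(q))]
w=np.ones(len(q),bool)
for _ in range(8):
    c=np.linalg.lstsq(A[w],q[w,2],rcond=None)[0]; w=abs(q[:,2]-A@c)<.004
print(len(q),w.sum(),c)
E
python3 go.py .534 -.258 .18 -72.5 .534 -.258 .19 -72.5 .563 .2573 .19 -90
```

```text
[ 0.5335165 -0.2578119  0.1794433] [-1.79993546e+02  1.43160442e-02 -7.25084160e+01] [-0.00526539 -0.22483621 -3.20491199] [ 0.05762771 -0.03237227 -0.05527208]
0 0 [0. 0. 0.]
[  0.   0. -10.] [0. 0. 0.]
[-482.7 -182.6  -10. ] [ 0.     -0.      0.3054]<stdin>:6: RuntimeWarning: Mean of empty slice.
  ret = um.true_divide(
```

View pics/s3c.png

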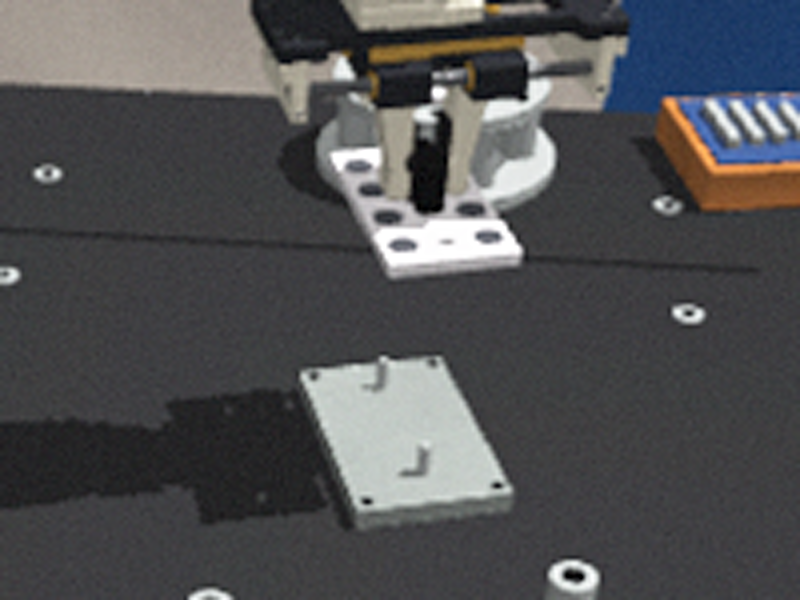

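The plate hangs level from the bar (crop (430,210)), clear of both pins (crop (380,375) and (420,460)). I carry it to above the large bay.

Emit:
carry_out(
  deltas=[
    [0, [-8, -3, 0], [0, 0, 0]],
    [0, [-24, -9, 0], [0, 0, 0]],
    [0, [-48, -18, 0], [0, 0, 0.02]],
    [0, [-80, -30, 0], [0, 0, 0.04]],
    [0, [-112, -42, 0], [0, 0, 0.06]],
    [0, [-144, -54, 0], [0, 0, 0.08]],
    [0, [-176, -66, 0], [0, 0, 0.1]],
    [0, [-208, -78, 0], [0, 0, 0.12]],
    [0, [-240, -90, 0], [0, 0, 0.14]],
    [0, [-272, -102, 0], [0, 0, 0.16]],
    [0, [-304, -114, 0], [0, 0, 0.18]],
    [0, [-336, -126, 0], [0, 0, 0.2]],
  ],
)

```text
time_s: 7.5
tcp_pos: [0.552, 0.1021, 0.1787]
eef_rot: [179.9, -0.0, -84.0]
contact_force: [0.5, 1.0, -2.7]
gripper_width: 0.0154
gripper_force: 45.0
```

Run:
```python
import numpy as np
from scipy.spatial.transform import Rotation as R
p=np.array([.534,-.258,.18])+R.from_euler('xyz',[180,0,-72.5],degrees=True).apply([-.336,-.126,0]); y=-72.5-np.degrees(.2); print(p,y)
import os; os.system(f'python3 go.py {p[0]} {p[1]} .18 {y} .563 .2573 .18 -90')
```

```text
[-155.1  -26.3   -0. ] [ 0.     -0.      0.1054]
[0.55313119 0.10033783 0.18      ] -83.95915590261646
```

Emit:
carry_out(
  deltas=[
    [0, [-32, -5, 0], [0, 0, 0.02]],
    [0, [-64, -11, 0], [0, 0, 0.04]],
    [0, [-96, -16, 0], [0, 0, 0.06]],
    [0, [-122, -21, 0], [0, 0, 0.08]],
    [0, [-142, -24, 0], [0, 0, 0.1]],
    [0, [-152, -26, 0], [0, 0, 0.1054]],
    [0, [-155.1, -26.3, 10], [0, 0, 0.1054]],
    [0, [-155.1, -26.3, 30], [0, 0, 0.1054]],
    [0, [-155.1, -26.3, 55], [0, 0, 0.1054]],
    [0, [-155.1, -26.3, 80], [0, 0, 0.1054]],
    [0, [-155.1, -26.3, 100], [0, 0, 0.1054]],
    [0, [-155.1, -26.3, 110], [0, 0, 0.1054]],
  ],
)

```text
time_s: 8.7
tcp_pos: [0.5611, 0.2555, 0.0667]
eef_rot: [179.8, -0.1, -90.1]
contact_force: [-0.3, -1.1, -3.4]
gripper_width: 0.0158
gripper_force: 45.0
```

Run:
```python
from h import *
p,d=cap('side','s4'); s=r.get_state(); print(s['tcp_pos'],s['eef_rot'],s['contact_force'])
cv2.imwrite('pics/s4c.png',cv2.resize(p[184:384,190:440,::-1],None,fx=3,fy=3,interpolation=2))
```

```text
[0.56097164 0.2554406  0.06601297] [ 1.79766695e+02 -1.68994409e-01 -9.00551913e+01] [-0.10791478 -0.86651105 -4.34475728]
```

View pics/s4c.png

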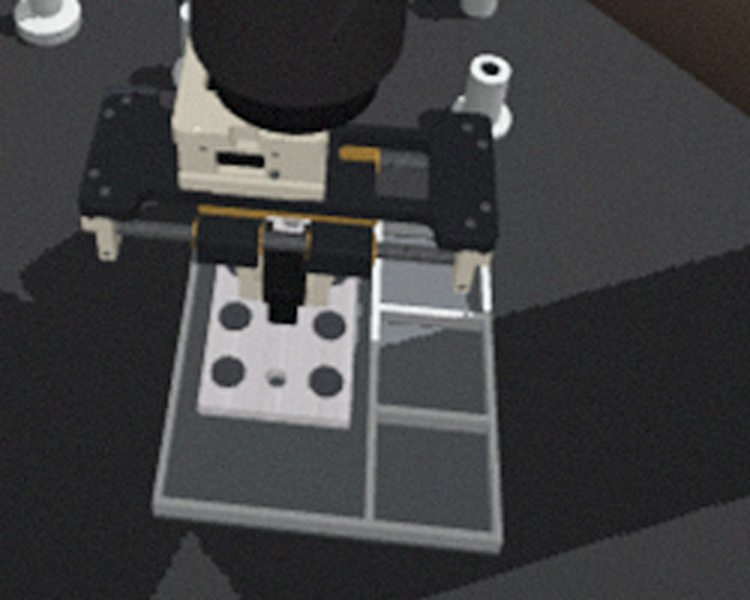

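The plate hangs over the large bay (crop (280,350)), square with the tray and centred in it allowing for parallax. I lower it.

Emit:
carry_out(
  deltas=[
    [0, [0, 0, 0], [0, 0, 0]],
    [0, [0, 0, 8], [0, 0, 0]],
    [0, [0, 0, 18], [0, 0, 0]],
    [0, [0, 0, 28], [0, 0, 0]],
    [0, [0, 0, 36], [0, 0, 0]],
    [0, [0, 0, 42], [0, 0, 0]],
    [0, [0, 0, 46], [0, 0, 0]],
    [0, [0, 0, 48], [0, 0, 0]],
    [0, [0, 0, 49], [0, 0, 0]],
    [0, [0, 0, 50], [0, 0, 0]],
    [0, [0, 0, 50], [0, 0, 0]],
    [0, [0, 0, 50], [0, 0, 0]],
  ],
)

```text
time_s: 9.95
tcp_pos: [0.5628, 0.2575, 0.0198]
eef_rot: [-180.0, 0.0, -90.0]
contact_force: [0.2, -0.0, -2.6]
gripper_width: 0.0157
gripper_force: 45.0
```

Emit:
carry_out(
  deltas=[
    [0, [0, 0, 0.7], [0, 0, 0]],
    [0, [0, 0, 1.4], [0, 0, 0]],
    [0, [0, 0, 2], [0, 0, 0]],
    [0, [0, 0, 2.5], [0, 0, 0]],
    [0, [0, 0, 3], [0, 0, 0]],
    [0, [0, 0, 3], [0, 0, 0]],
  ],
)

```text
time_s: 10.55
tcp_pos: [0.5626, 0.2574, 0.0166]
eef_rot: [-180.0, -0.0, -90.0]
contact_force: [-1.2, -0.4, -1.2]
gripper_width: 0.016
gripper_force: 45.0
```

Contact is beginning, so I go down in small steps until the load is off the arm.

Emit:
carry_out(
  deltas=[
    [0, [0, 0, 0.3], [0, 0, 0]],
    [0, [0, 0, 0.5], [0, 0, 0]],
    [0, [0, 0, 0.5], [0, 0, 0]],
  ],
)

```text
time_s: 10.85
tcp_pos: [0.5627, 0.2574, 0.0165]
eef_rot: [-180.0, 0.0, -90.0]
contact_force: [-3.2, -1.3, 4.7]
gripper_width: 0.0153
gripper_force: 45.0
```

Emit:
carry_out(
  deltas=[
    [0.22, [0, 0, 0], [0, 0, 0]],
    [0.26, [0, 0, 0], [0, 0, 0]],
    [0.32, [0, 0, 0], [0, 0, 0]],
    [0.4, [0, 0, 0], [0, 0, 0]],
    [0.4, [0, 0, -5], [0, 0, 0]],
    [0.4, [0, 0, -20], [0, 0, 0]],
    [0.4, [0, 0, -45], [0, 0, 0]],
    [0.6, [0, 0, -80], [0, 0, 0]],
    [0.6, [0, 0, -120], [0, 0, 0]],
    [0.6, [0, 0, -160], [0, 0, 0]],
    [0.6, [0, 0, -183.5], [0, 0, 0]],
  ],
)

```text
time_s: 11.95
tcp_pos: [0.5637, 0.2579, 0.2038]
eef_rot: [-179.8, 0.1, -90.0]
contact_force: [0.3, -0.3, 0.4]
gripper_width: 0.0522
gripper_force: 0.0
```

```bash
python3 go.py .563 .2573 .20 -90 .634 -.0459 .20 -110  .634 -.0459 .015 -110
python3 - <<'E'
from h import *
p,d=cap('side','s5')
cv2.imwrite('pics/s5c.png',cv2.resize(p[140:384,190:440,::-1],None,fx=2.4,fy=2.4,interpolation=2))
E
```

```text
[303.2 -71.   -0. ] [ 0.     -0.      0.3491]
[303.2 -71.  185. ] [ 0.     -0.      0.3491]
```

View pics/s5c.png

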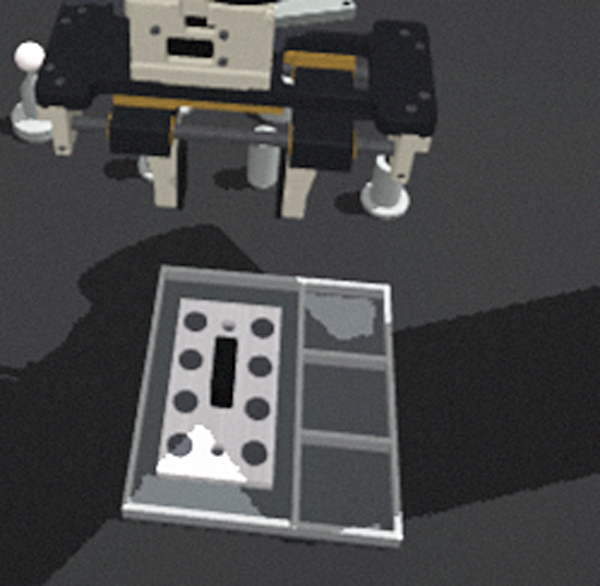

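The plate lies flat and centred in the large bay (crop (220,390)), with the gripper clear above it. Next is the short spacer.

Emit:
carry_out(
  deltas=[
    [0.6, [15, -4, 0], [0, 0, 0.02]],
    [0.6, [50, -12, 0], [0, 0, 0.06]],
    [0.6, [95, -22, 0], [0, 0, 0.12]],
    [0.6, [140, -33, 0], [0, 0, 0.17]],
    [0.6, [185, -43, 0], [0, 0, 0.22]],
    [0.6, [230, -54, 0], [0, 0, 0.27]],
    [0.6, [270, -63, 0], [0, 0, 0.31]],
    [0.6, [295, -69, 0], [0, 0, 0.34]],
    [0.6, [303.2, -71, 20], [0, 0, 0.3491]],
    [0.6, [303.2, -71, 55], [0, 0, 0.3491]],
    [0.6, [303.2, -71, 90], [0, 0, 0.3491]],
    [0.6, [303.2, -71, 110], [0, 0, 0.3491]],
  ],
)

```text
time_s: 13.2
tcp_pos: [0.6312, -0.047, 0.0858]
eef_rot: [179.7, -0.1, -110.1]
contact_force: [0.0, 1.3, 0.2]
gripper_width: 0.0525
gripper_force: 0.0
```

Emit:
carry_out(
  deltas=[
    [0.6, [0, 0, 10], [0, 0, 0]],
    [0.6, [0, 0, 25], [0, 0, 0]],
    [0.6, [0, 0, 40], [0, 0, 0]],
    [0.6, [0, 0, 52], [0, 0, 0]],
    [0.6, [0, 0, 62], [0, 0, 0]],
    [0.6, [0, 0, 69], [0, 0, 0]],
    [0.6, [0, 0, 73], [0, 0, 0]],
    [0.6, [0, 0, 74], [0, 0, 0]],
    [0.6, [0, 0, 74], [0, 0, 0]],
  ],
)

```text
time_s: 14.1
tcp_pos: [0.6339, -0.0458, 0.0158]
eef_rot: [-180.0, 0.0, -110.0]
contact_force: [0.7, 0.5, 0.2]
gripper_width: 0.0526
gripper_force: 0.0
```

Run:
```python
from h import *
p,d=cap('side','s6'); s=r.get_state(); print(s['tcp_pos'],s['eef_rot'],s['contact_force'])
u,v=map(int,proj('side',(.634,-.046,.04)));print(u,v)
cv2.imwrite('pics/s6c.png',cv2.resize(p[v-75:v+75,u-100:u+100,::-1],None,fx=4,fy=4,interpolation=2))
```

```text
[ 0.63400835 -0.04574382  0.01603276] [-1.79961442e+02  1.68306371e-02 -1.09991381e+02] [-0.38555561  0.66750366  0.74908281]
261 169
```

View pics/s6c.png

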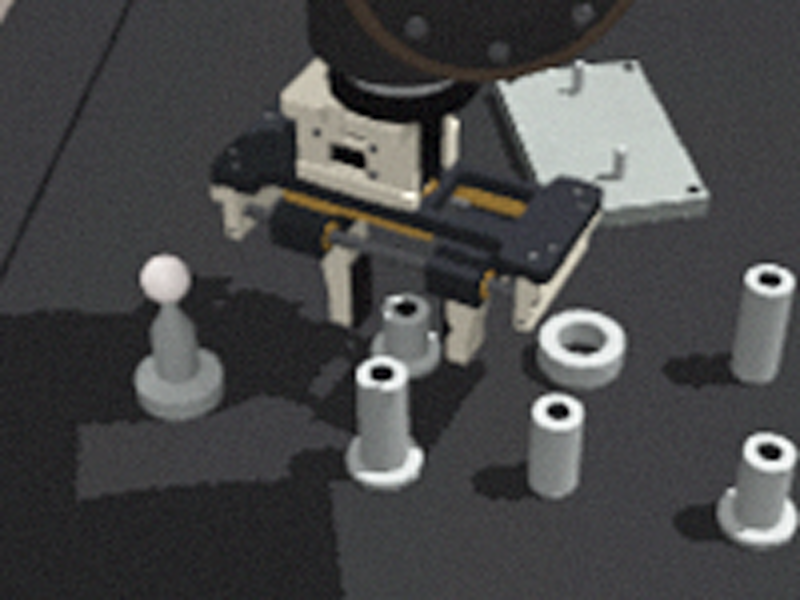

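The fingers, at crop (345,290) and (465,320), straddle the short flanged spacer at (407,330), clear of everything else. I grip and lift.

Emit:
carry_out(
  deltas=[
    [0.4, [0, 0, 0], [0, 0, 0]],
    [0.3, [0, 0, 0], [0, 0, 0]],
    [0.15, [0, 0, 0], [0, 0, 0]],
    [0, [0, 0, 0], [0, 0, 0]],
    [0, [0, 0, 0], [0, 0, 0]],
    [0, [0, 0, 0], [0, 0, 0]],
    [0, [0, 0, -1], [0, 0, 0]],
    [0, [0, 0, -6], [0, 0, 0]],
    [0, [0, 0, -20], [0, 0, 0]],
    [0, [0, 0, -45], [0, 0, 0]],
    [0, [0, 0, -80], [0, 0, 0]],
    [0, [0, 0, -114], [0, 0, 0]],
  ],
  squeeze=40,
)

```text
time_s: 15.35
tcp_pos: [0.6335, -0.0459, 0.1317]
eef_rot: [-180.0, -0.0, -110.0]
contact_force: [0.9, -0.1, -1.3]
gripper_width: 0.0249
gripper_force: 40.0
```

```bash
python3 go.py .634 -.0459 .13 -110 .477 .3213 .15 -90  .441 .0582 .15 -90; python3 go.py  .477 .3213 .13 -90 .4413 .0582 .13 -90;  python3 go.py  .477 .2573 .13 -90 .6353 .0397 .13 -70; python3 go.py  .6353 .0397 .13 -70 .477 .1933 .13 -90
```

```text
[-291.4  273.1  -20. ] [-0.      0.     -0.3491]
[-31.8 217.  -20. ] [-0.      0.     -0.3491]
[263.1  35.7   0. ] [0. 0. 0.]
[ 217.6 -158.3   -0. ] [ 0.      0.     -0.3491]
[-198.5   96.2    0. ] [ 0.     -0.      0.3491]
```

Emit:
carry_out(
  deltas=[
    [0, [-9, 8, 0], [0, 0, -0.01]],
    [0, [-29, 27, 0], [0, 0, -0.04]],
    [0, [-58, 55, 0], [0, 0, -0.08]],
    [0, [-91, 85, 0], [0, 0, -0.12]],
    [0, [-124, 116, 0], [0, 0, -0.16]],
    [0, [-157, 147, 0], [0, 0, -0.2]],
    [0, [-190, 178, 0], [0, 0, -0.24]],
    [0, [-222, 208, 0], [0, 0, -0.28]],
    [0, [-250, 234, 0], [0, 0, -0.31]],
    [0, [-273, 256, 0], [0, 0, -0.34]],
    [0, [-287, 269, 0], [0, 0, -0.3491]],
    [0, [-291.4, 273.1, 0], [0, 0, -0.3491]],
  ],
)

```text
time_s: 16.55
tcp_pos: [0.4757, 0.3234, 0.1301]
eef_rot: [-180.0, 0.0, -89.8]
contact_force: [-0.1, -0.7, -1.7]
gripper_width: 0.0251
gripper_force: 40.0
```

Emit:
carry_out(
  deltas=[
    [0, [0, 0, 0], [0, 0, 0]],
    [0, [0, 0, 8], [0, 0, 0]],
    [0, [0, 0, 24], [0, 0, 0]],
    [0, [0, 0, 44], [0, 0, 0]],
    [0, [0, 0, 64], [0, 0, 0]],
    [0, [0, 0, 80], [0, 0, 0]],
    [0, [0, 0, 92], [0, 0, 0]],
    [0, [0, 0, 100], [0, 0, 0]],
    [0, [0, 0, 104], [0, 0, 0]],
    [0, [0, 0, 106], [0, 0, 0]],
    [0, [0, 0, 107], [0, 0, 0]],
    [0, [0, 0, 107], [0, 0, 0]],
  ],
)

```text
time_s: 17.75
tcp_pos: [0.4769, 0.3217, 0.023]
eef_rot: [-180.0, 0.0, -90.0]
contact_force: [-0.3, -0.1, -1.7]
gripper_width: 0.0251
gripper_force: 40.0
```

Emit:
carry_out(
  deltas=[
    [0, [0, 0, 0.7], [0, 0, 0]],
    [0, [0, 0, 1.4], [0, 0, 0]],
    [0, [0, 0, 2], [0, 0, 0]],
    [0, [0, 0, 2.5], [0, 0, 0]],
    [0, [0, 0, 2.5], [0, 0, 0]],
  ],
)

```text
time_s: 18.25
tcp_pos: [0.4766, 0.3214, 0.02]
eef_rot: [180.0, -0.0, -90.0]
contact_force: [-0.3, 0.7, -1.5]
gripper_width: 0.0248
gripper_force: 40.0
```

Emit:
carry_out(
  deltas=[
    [0, [0, 0, 0.3], [0, 0, 0]],
    [0, [0, 0, 0.6], [0, 0, 0]],
    [0, [0, 0, 0.9], [0, 0, 0]],
    [0, [0, 0, 0.9], [0, 0, 0]],
  ],
)

```text
time_s: 18.65
tcp_pos: [0.4767, 0.3215, 0.0197]
eef_rot: [-180.0, 0.0, -90.0]
contact_force: [-2.0, -0.6, 3.9]
gripper_width: 0.0249
gripper_force: 40.0
```

Emit:
carry_out(
  deltas=[
    [0.32, [0, 0, 0], [0, 0, 0]],
    [0.36, [0, 0, 0], [0, 0, 0]],
    [0.42, [0, 0, 0], [0, 0, 0]],
    [0.5, [0, 0, 0], [0, 0, 0]],
    [0.6, [0, 0, 0], [0, 0, 0]],
    [0.6, [0, 0, -6], [0, 0, 0]],
    [0.6, [0, 0, -22], [0, 0, 0]],
    [0.6, [0, 0, -45], [0, 0, 0]],
    [0.6, [0, 0, -75], [0, 0, 0]],
    [0.6, [0, 0, -100], [0, 0, 0]],
    [0.6, [0, 0, -110.4], [0, 0, 0]],
    [0.6, [0, 0, -110.4], [0, 0, 0]],
  ],
)

```text
time_s: 19.85
tcp_pos: [0.4773, 0.3221, 0.1313]
eef_rot: [-179.9, 0.2, -90.0]
contact_force: [-0.1, 0.3, -1.0]
gripper_width: 0.0525
gripper_force: 0.0
```

Emit:
carry_out(
  deltas=[
    [0.6, [15, 2, 0], [0, 0, 0]],
    [0.6, [45, 6, 0], [0, 0, 0]],
    [0.6, [85, 11.5, 0], [0, 0, 0]],
    [0.6, [125, 17, 0], [0, 0, 0]],
    [0.6, [165, 22.4, 0], [0, 0, 0]],
    [0.6, [205, 27.8, 0], [0, 0, 0]],
    [0.6, [238, 32.3, 0], [0, 0, 0]],
    [0.6, [257, 34.9, 0], [0, 0, 0]],
    [0.6, [263.1, 35.7, 0], [0, 0, 0]],
    [0.6, [263.1, 35.7, 0], [0, 0, 0]],
  ],
)

```text
time_s: 20.85
tcp_pos: [0.4402, 0.0572, 0.1287]
eef_rot: [179.9, -0.0, -90.1]
contact_force: [0.1, -0.4, -0.7]
gripper_width: 0.0526
gripper_force: 0.0
```

Run:
```python
from h import *
p,d=cap('side','s7'); s=r.get_state(); print(s['tcp_pos'],s['eef_rot'],s['contact_force'],s['joints'])
cv2.imwrite('pics/s7c.png',cv2.resize(p[130:384,190:440,::-1],None,fx=2.3,fy=2.3,interpolation=2))
```

```text
[0.44066277 0.05799402 0.12895856] [ 1.79948562e+02 -2.75789481e-02 -9.00505152e+01] [-0.96702474  0.45943011 -0.39124218] [ 3.30575403e+01  3.93178341e+00 -3.51024264e+01 -6.42521295e-03
 -5.10239409e+01 -3.31040240e+01]
```

View pics/s7c.png

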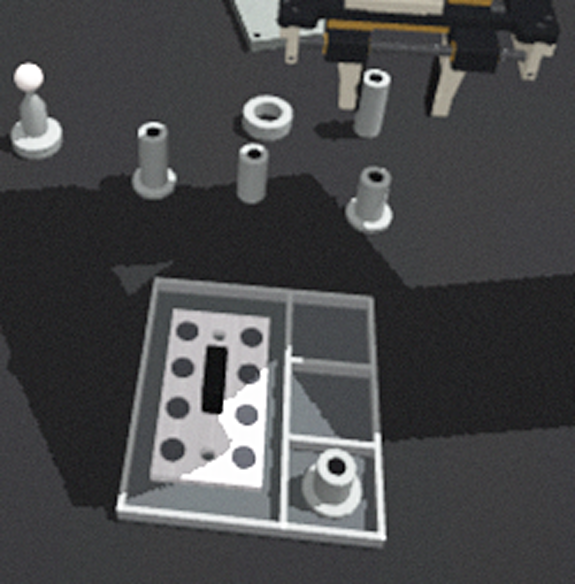

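The short spacer stands upright in the left bay (crop (333,485)). The gripper is above the mid spacer (372,200), so I go down.

Emit:
carry_out(
  deltas=[
    [0.6, [0, 0, 12], [0, 0, 0]],
    [0.6, [0, 0, 35], [0, 0, 0]],
    [0.6, [0, 0, 60], [0, 0, 0]],
    [0.6, [0, 0, 80], [0, 0, 0]],
    [0.6, [0, 0, 94], [0, 0, 0]],
    [0.6, [0, 0, 103], [0, 0, 0]],
    [0.6, [0, 0, 108], [0, 0, 0]],
    [0.6, [0, 0, 110], [0, 0, 0]],
    [0.6, [0, 0, 110], [0, 0, 0]],
  ],
)

```text
time_s: 21.8
tcp_pos: [0.4412, 0.0586, 0.0197]
eef_rot: [-180.0, 0.0, -90.0]
contact_force: [-0.4, 0.4, -0.3]
gripper_width: 0.0526
gripper_force: 0.0
```

Emit:
carry_out(
  deltas=[
    [0.4, [0, 0, 0], [0, 0, 0]],
    [0.3, [0, 0, 0], [0, 0, 0]],
    [0.15, [0, 0, 0], [0, 0, 0]],
    [0, [0, 0, 0], [0, 0, 0]],
    [0, [0, 0, 0], [0, 0, 0]],
    [0, [0, 0, 0], [0, 0, 0]],
  ],
  squeeze=40,
)

```text
time_s: 22.4
tcp_pos: [0.4412, 0.0584, 0.0198]
eef_rot: [-180.0, 0.0, -90.0]
contact_force: [-0.1, 0.1, 4.6]
gripper_width: 0.0256
gripper_force: 40.0
```

```bash
python3 go.py  .4413 .0582 .14 -90 .477 .2573 .14 -90
```

```text
[-199.1  -35.7   -0. ] [0. 0. 0.]
```

Emit:
carry_out(
  deltas=[
    [0, [0, 0, -1], [0, 0, 0]],
    [0, [0, 0, -6], [0, 0, 0]],
    [0, [0, 0, -20], [0, 0, 0]],
    [0, [0, 0, -45], [0, 0, 0]],
    [0, [0, 0, -75], [0, 0, 0]],
    [0, [0, 0, -102], [0, 0, 0]],
    [0, [0, 0, -116], [0, 0, 0]],
    [0, [0, 0, -120], [0, 0, 0]],
  ],
)

```text
time_s: 23.2
tcp_pos: [0.4416, 0.0587, 0.1413]
eef_rot: [-179.8, 0.1, -90.0]
contact_force: [0.2, 0.6, -2.9]
gripper_width: 0.0252
gripper_force: 40.0
```

Emit:
carry_out(
  deltas=[
    [0, [-8, -1.4, 0], [0, 0, 0]],
    [0, [-26, -4.7, 0], [0, 0, 0]],
    [0, [-52, -9.3, 0], [0, 0, 0]],
    [0, [-82, -14.7, 0], [0, 0, 0]],
    [0, [-112, -20, 0], [0, 0, 0]],
    [0, [-142, -25.5, 0], [0, 0, 0]],
    [0, [-168, -30, 0], [0, 0, 0]],
    [0, [-186, -33.4, 0], [0, 0, 0]],
    [0, [-196, -35.1, 0], [0, 0, 0]],
    [0, [-199.1, -35.7, 0], [0, 0, 0]],
    [0, [-199.1, -35.7, 0], [0, 0, 0]],
  ],
)

```text
time_s: 24.3
tcp_pos: [0.4764, 0.257, 0.1391]
eef_rot: [180.0, -0.0, -90.0]
contact_force: [-0.6, -0.6, -1.8]
gripper_width: 0.0251
gripper_force: 40.0
```

Emit:
carry_out(
  deltas=[
    [0, [0, 0, 10], [0, 0, 0]],
    [0, [0, 0, 28], [0, 0, 0]],
    [0, [0, 0, 48], [0, 0, 0]],
    [0, [0, 0, 68], [0, 0, 0]],
    [0, [0, 0, 85], [0, 0, 0]],
    [0, [0, 0, 98], [0, 0, 0]],
    [0, [0, 0, 107], [0, 0, 0]],
    [0, [0, 0, 111], [0, 0, 0]],
    [0, [0, 0, 113], [0, 0, 0]],
    [0, [0, 0, 114], [0, 0, 0]],
    [0, [0, 0, 114.7], [0, 0, 0]],
    [0, [0, 0, 115], [0, 0, 0]],
  ],
)

```text
time_s: 25.5
tcp_pos: [0.4769, 0.2577, 0.025]
eef_rot: [-180.0, 0.0, -90.0]
contact_force: [-0.2, 1.0, -0.9]
gripper_width: 0.0252
gripper_force: 40.0
```

Emit:
carry_out(
  deltas=[
    [0, [0, 0, 0.3], [0, 0, 0]],
    [0, [0, 0, 0.6], [0, 0, 0]],
    [0, [0, 0, 0.9], [0, 0, 0]],
    [0, [0, 0, 0.9], [0, 0, 0]],
  ],
)

```text
time_s: 25.9
tcp_pos: [0.4768, 0.2575, 0.0239]
eef_rot: [-180.0, 0.0, -90.0]
contact_force: [-0.7, -0.8, 0.0]
gripper_width: 0.0252
gripper_force: 40.0
```

Emit:
carry_out(
  deltas=[
    [0, [0, 0, 0.3], [0, 0, 0]],
    [0, [0, 0, 0.5], [0, 0, 0]],
    [0, [0, 0, 0.5], [0, 0, 0]],
  ],
)

```text
time_s: 26.2
tcp_pos: [0.4768, 0.2575, 0.0238]
eef_rot: [-180.0, 0.0, -90.0]
contact_force: [-3.9, -1.4, 7.4]
gripper_width: 0.0254
gripper_force: 40.0
```

Emit:
carry_out(
  deltas=[
    [0.32, [0, 0, 0], [0, 0, 0]],
    [0.36, [0, 0, 0], [0, 0, 0]],
    [0.42, [0, 0, 0], [0, 0, 0]],
    [0.5, [0, 0, 0], [0, 0, 0]],
    [0.6, [0, 0, 0], [0, 0, 0]],
    [0.6, [0, 0, -6], [0, 0, 0]],
    [0.6, [0, 0, -22], [0, 0, 0]],
    [0.6, [0, 0, -45], [0, 0, 0]],
    [0.6, [0, 0, -75], [0, 0, 0]],
    [0.6, [0, 0, -97], [0, 0, 0]],
    [0.6, [0, 0, -106.4], [0, 0, 0]],
    [0.6, [0, 0, -106.4], [0, 0, 0]],
  ],
)

```text
time_s: 27.4
tcp_pos: [0.4773, 0.258, 0.131]
eef_rot: [-179.9, 0.1, -90.0]
contact_force: [-0.6, -0.7, -0.5]
gripper_width: 0.0525
gripper_force: 0.0
```

Emit:
carry_out(
  deltas=[
    [0.6, [10, -7, 0], [0, 0, -0.02]],
    [0.6, [32, -23, 0], [0, 0, -0.06]],
    [0.6, [62, -45, 0], [0, 0, -0.1]],
    [0.6, [94, -68, 0], [0, 0, -0.15]],
    [0.6, [126, -92, 0], [0, 0, -0.2]],
    [0.6, [156, -113.5, 0], [0, 0, -0.25]],
    [0.6, [182, -132.4, 0], [0, 0, -0.3]],
    [0.6, [202, -147, 0], [0, 0, -0.33]],
    [0.6, [213, -155, 0], [0, 0, -0.3491]],
    [0.6, [217.6, -158.3, 0], [0, 0, -0.3491]],
    [0.6, [217.6, -158.3, 0], [0, 0, -0.3491]],
  ],
)

```text
time_s: 28.5
tcp_pos: [0.6345, 0.0392, 0.1281]
eef_rot: [179.9, 0.0, -70.1]
contact_force: [0.2, 0.5, -0.7]
gripper_width: 0.0527
gripper_force: 0.0
```

Run:
```python
from h import *
p,d=cap('side','s8'); s=r.get_state(); print(s['tcp_pos'],s['eef_rot'],s['contact_force'])
cv2.imwrite('pics/s8c.png',cv2.resize(p[130:384,190:440,::-1],None,fx=2.3,fy=2.3,interpolation=2))
```

```text
[0.63434278 0.03982268 0.12845053] [ 1.79904510e+02  1.56959183e-02 -7.00576037e+01] [-0.73713628  1.23164823  0.45744478]
```

View pics/s8c.png

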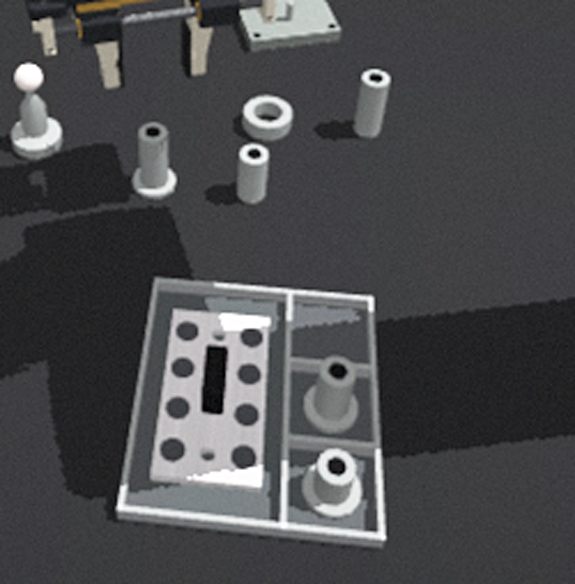

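The mid spacer stands in the centre bay (crop (332,400)). The tall one (155,165) waits under the gripper.

Emit:
carry_out(
  deltas=[
    [0.6, [0, 0, 12], [0, 0, 0]],
    [0.6, [0, 0, 32], [0, 0, 0]],
    [0.6, [0, 0, 54], [0, 0, 0]],
    [0.6, [0, 0, 72], [0, 0, 0]],
    [0.6, [0, 0, 86], [0, 0, 0]],
    [0.6, [0, 0, 95], [0, 0, 0]],
    [0.6, [0, 0, 99], [0, 0, 0]],
    [0.6, [0, 0, 100], [0, 0, 0]],
    [0.6, [0, 0, 100], [0, 0, 0]],
  ],
)

```text
time_s: 29.45
tcp_pos: [0.6354, 0.04, 0.03]
eef_rot: [-180.0, -0.0, -70.0]
contact_force: [0.5, -0.3, -0.3]
gripper_width: 0.0527
gripper_force: 0.0
```

Emit:
carry_out(
  deltas=[
    [0.4, [0, 0, 0], [0, 0, 0]],
    [0.3, [0, 0, 0], [0, 0, 0]],
    [0.15, [0, 0, 0], [0, 0, 0]],
    [0, [0, 0, 0], [0, 0, 0]],
    [0, [0, 0, 0], [0, 0, 0]],
    [0, [0, 0, 0], [0, 0, 0]],
  ],
  squeeze=40,
)

```text
time_s: 30.05
tcp_pos: [0.6352, 0.0398, 0.0298]
eef_rot: [-180.0, -0.0, -70.0]
contact_force: [0.6, -0.2, 1.3]
gripper_width: 0.0251
gripper_force: 40.0
```

Emit:
carry_out(
  deltas=[
    [0, [0, 0, -1], [0, 0, 0]],
    [0, [0, 0, -6], [0, 0, 0]],
    [0, [0, 0, -20], [0, 0, 0]],
    [0, [0, 0, -45], [0, 0, 0]],
    [0, [0, 0, -75], [0, 0, 0]],
    [0, [0, 0, -102], [0, 0, 0]],
    [0, [0, 0, -116], [0, 0, 0]],
    [0, [0, 0, -120], [0, 0, 0]],
  ],
)

```text
time_s: 30.85
tcp_pos: [0.6358, 0.0401, 0.152]
eef_rot: [-179.8, -0.0, -70.0]
contact_force: [0.9, -0.3, -2.3]
gripper_width: 0.0255
gripper_force: 40.0
```

Emit:
carry_out(
  deltas=[
    [0, [-8, 4, 0], [0, 0, 0.01]],
    [0, [-26, 12.6, 0], [0, 0, 0.04]],
    [0, [-52, 25, 0], [0, 0, 0.09]],
    [0, [-82, 39.7, 0], [0, 0, 0.14]],
    [0, [-112, 54.3, 0], [0, 0, 0.2]],
    [0, [-142, 68.8, 0], [0, 0, 0.25]],
    [0, [-168, 81.4, 0], [0, 0, 0.3]],
    [0, [-186, 90.1, 0], [0, 0, 0.33]],
    [0, [-196, 95, 0], [0, 0, 0.3491]],
    [0, [-198.5, 96.2, 0], [0, 0, 0.3491]],
    [0, [-198.5, 96.2, 0], [0, 0, 0.3491]],
  ],
)

```text
time_s: 31.95
tcp_pos: [0.4758, 0.1934, 0.1486]
eef_rot: [179.9, -0.1, -89.9]
contact_force: [0.4, 0.1, -2.7]
gripper_width: 0.0256
gripper_force: 40.0
```

Emit:
carry_out(
  deltas=[
    [0, [0, 0, 10], [0, 0, 0]],
    [0, [0, 0, 28], [0, 0, 0]],
    [0, [0, 0, 48], [0, 0, 0]],
    [0, [0, 0, 68], [0, 0, 0]],
    [0, [0, 0, 85], [0, 0, 0]],
    [0, [0, 0, 98], [0, 0, 0]],
    [0, [0, 0, 107], [0, 0, 0]],
    [0, [0, 0, 111], [0, 0, 0]],
    [0, [0, 0, 113], [0, 0, 0]],
    [0, [0, 0, 114], [0, 0, 0]],
    [0, [0, 0, 114.7], [0, 0, 0]],
    [0, [0, 0, 115], [0, 0, 0]],
  ],
)

```text
time_s: 33.15
tcp_pos: [0.477, 0.1937, 0.035]
eef_rot: [-180.0, 0.0, -90.0]
contact_force: [0.6, 0.0, -2.6]
gripper_width: 0.0253
gripper_force: 40.0
```

Emit:
carry_out(
  deltas=[
    [0, [0, 0, 0.3], [0, 0, 0]],
    [0, [0, 0, 0.6], [0, 0, 0]],
    [0, [0, 0, 0.9], [0, 0, 0]],
    [0, [0, 0, 0.9], [0, 0, 0]],
  ],
)

```text
time_s: 33.55
tcp_pos: [0.4768, 0.1935, 0.0338]
eef_rot: [-180.0, 0.0, -90.0]
contact_force: [0.7, -0.7, -1.2]
gripper_width: 0.0252
gripper_force: 40.0
```

Emit:
carry_out(
  deltas=[
    [0, [0, 0, 0.3], [0, 0, 0]],
    [0, [0, 0, 0.5], [0, 0, 0]],
    [0, [0, 0, 0.5], [0, 0, 0]],
  ],
)

```text
time_s: 33.85
tcp_pos: [0.4769, 0.1935, 0.0337]
eef_rot: [-180.0, 0.0, -90.0]
contact_force: [-2.4, -0.7, 4.8]
gripper_width: 0.0251
gripper_force: 40.0
```

Seated. I release it, rise, and back away for a final look.

Emit:
carry_out(
  deltas=[
    [0.32, [0, 0, 0], [0, 0, 0]],
    [0.36, [0, 0, 0], [0, 0, 0]],
    [0.42, [0, 0, 0], [0, 0, 0]],
    [0.5, [0, 0, 0], [0, 0, 0]],
    [0.6, [0, 0, 0], [0, 0, 0]],
    [0.6, [0, 0, -6], [0, 0, 0]],
    [0.6, [0, 0, -22], [0, 0, 0]],
    [0.6, [0, 0, -45], [0, 0, 0]],
    [0.6, [0, 0, -80], [0, 0, 0]],
    [0.6, [0, 0, -120], [0, 0, 0]],
    [0.6, [0, 0, -150], [0, 0, 0]],
    [0.6, [0, 0, -160], [0, 0, 0]],
  ],
)

```text
time_s: 35.05
tcp_pos: [0.4781, 0.1943, 0.1973]
eef_rot: [-179.7, 0.2, -90.0]
contact_force: [0.4, -0.2, -0.3]
gripper_width: 0.0529
gripper_force: 0.0
```

Emit:
carry_out(
  deltas=[
    [0.6, [20, -10, 0], [0, 0, 0]],
    [0.6, [55, -25, 0], [0, 0, 0]],
    [0.6, [95, -40, 0], [0, 0, 0]],
    [0.6, [135, -50, 0], [0, 0, 0]],
    [0.6, [175, -60, 0], [0, 0, 0]],
    [0.6, [210, -65, 0], [0, 0, 0]],
    [0.6, [230, -70, 0], [0, 0, 0]],
    [0.6, [240, -70, 0], [0, 0, 0]],
    [0.6, [240, -70, 0], [0, 0, 0]],
    [0.6, [240, -70, 0], [0, 0, 0]],
  ],
)

```text
time_s: 36.05
tcp_pos: [0.5464, -0.0462, 0.193]
eef_rot: [180.0, 0.0, -90.0]
contact_force: [-0.1, -0.3, 0.5]
gripper_width: 0.0526
gripper_force: 0.0
```

Run:
```python
from h import *
p,d=cap('side','s9'); s=r.get_state(); print(s['time_s'],s['tcp_pos'],s['qd'])
cv2.imwrite('pics/s9c.png',cv2.resize(p[130:384,190:440,::-1],None,fx=2.3,fy=2.3,interpolation=2))
```

```text
36.1 [ 0.54654665 -0.04585224  0.19313895] [ 0.40562003 -0.03214178  0.09661783  0.06185119 -0.05229204  0.18104902]
```

View pics/s9c.png

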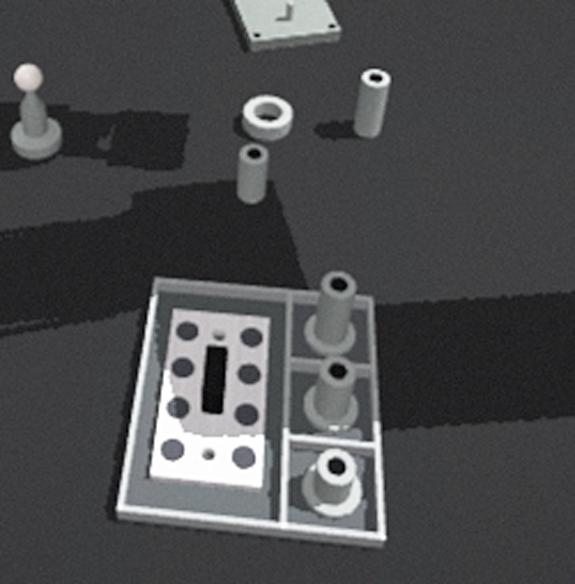

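The plate lies flat in the large bay, and the short (333,485), mid (332,400) and tall (333,320) spacers stand upright in their bays. The bystanders have not moved, so I hand in.

```bash
python3 -c "from plant import r; print(r.close_job())"
```

```text
the job is handed in; nothing more can be done
None
```

The kit is packed and the job handed in at about 36 s: the nest plate lies flat in the large bay, the short, mid and tall flanged spacers stand upright left to right, and in the last image the other four parts stand where they began.

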